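# Open the carton, unhitch the print press and hold its arm up

### The job

The small hand print press stands in its carton on the craft table: fold both carton flaps outwards, well past upright, so that they stay out of the way. Then pull the press's spring latch sideways by its upright thumb plate, lift the arm off the ball with the latch pulled, and keep holding it up by the gripper, still, with the coupler raised at least 5 cm, so that a helper can take the printed tag out: finish while holding it. Leave the flaps open, and do not knock over or push away the two jars and the cup beside the carton.

Things in the scene. Friction and masses are not known exactly. Their poses are not given: they have to be found in the camera images.
- carton: Open-topped brown cardboard carton fixed to the table, 290 (x) x 230 (y) x 125 mm high, walls and floor 5 mm. Origin: centre of its underside; z up, x along its long side, away from the robot at yaw 0. Two flaps are hinged along its two long rims (+y and -y sides). Short end flaps hang down outside the x ends and are only look
- flap_left (a joint): Angle (rad) of the flap hinged on the carton's +y rim: 0 lies flat over the box, pi/2 is upright, grows as it folds outwards, stop at 2.7. The flap is a 286 (along x) x 100 x 4 mm cardboard sheet, 50 g; its stiff crease (0.06 N m friction) keeps it where it is left. It starts half raised, 0.8 to 1.15
- flap_right (a joint): The same for the flap hinged on the carton's -y rim (mirror image): 0 flat over the box, pi/2 upright, grows as it folds outwards, stop at 2.7
- flap_left_hinge (a point): Middle of the left flap's hinge line, 113 mm to carton +y, 127 mm above the carton's underside
- flap_left_edge (a point): Middle of the left flap's free edge, 100 mm from its hinge line, moves with the flap
- flap_right_hinge (a point): Middle of the right flap's hinge line, 113 mm to carton -y, 127 mm above the carton's underside
- flap_right_edge (a point): Middle of the right flap's free edge, 100 mm from its hinge line, moves with the flap
- press: Hand print press fixed on the carton's floor, up to 15 mm and 0.12 rad off the carton's centre and yaw. Base board 240 (x) x 130 x 12 mm; origin: centre of its underside; x points from the ball end (nearer the robot) to the hinge end. A 44 mm steel ball stands at x = -75 mm; the grey arm is hinged at x = +85 mm, 58 mm up, and ends in a 59 mm coupler cup over the ball. A pad hangs under it
- tongue (a joint): Angle (rad) of the arm about its hinge (axis along press y): 0 down on the ball, grows as the ball end rises, stop at 0.9. The coupler is 160 mm from the hinge: 0.32 rad lifts it 50 mm. Arm and latch weigh 0.4 to 0.65 kg, 3 to 5 N to lift at the coupler; it falls when let go. Locked down while the latch's jaw is under the ball
- latch (a joint): Travel (m) of the spring latch on the arm's coupler: 0 shut (jaw hooked under the ball), grows to press +y, stop at 0.018. The jaw is clear of the ball from 0.011. The spring needs 3.3 N to start and 7.3 N at the stop and pulls the latch back to 0 when let go. The latch rides on the arm and rises with it
- latch_grip (a point): Middle of the top edge of the latch's black upright thumb plate: 36 mm long (press x), 10 mm thick (press y), 33 mm tall on the flat slide atop the coupler; pinch it across its thickness from above. Arm down: 114 mm above the press's underside, 6 mm below the carton's rim; 160 mm to press -x of and 56 mm above the arm's hinge. Moves with latch and arm
- tongue_hinge (a point): Point on the arm's hinge axis in the middle of the press, at press x = +85 mm, 58 mm above its underside
- coupler (a point): Middle of the coupler cup's top, 160 mm from the arm's hinge; moves with the arm. With the arm down it is 8 mm above the ball's top
- ball_top (a point): Top of the fixed steel ball, 66 mm above the press's underside, at press x = -75 mm
- jar_tall: Bystander: closed paint jar with a black cap, 44 mm wide, 75 mm tall, loose on the table, origin at the centre of its underside, z up
- jar_wide: Bystander: closed clear jar with a white cap, 60 mm wide, 65 mm tall, loose, origin at the centre of its underside, z up
- cup: Bystander: empty clear cup, 64 mm wide, 70 mm tall, loose, origin at the centre of its underside, z up

How it is judged:
By the outcome, as a careful person would: the job done as asked, in the order asked, and still so for the second after the job is handed in, while the arm keeps its last pose, push and grip.
It also fails if it takes over 59 s, if anything falls off the work surface, if the arm or the gripper's body presses on something with over 40 N, if the wrist force passes 120 N, or if a joint passes its speed limit or range.

### The arm

A 7-joint arm with a two-finger parallel gripper is mounted at the origin on the work surface. World frame = base frame: x ahead of the robot, y to its left, z up, the work surface at z = 0. Lengths are in mm, angles in rad, forces in N, time in s.
With the tool pointing down it reaches from about 400 to 900 mm from the base axis. Payload 5.6 kg.
Tool frame: the origin (TCP) lies midway between the tips of the shut fingers; the grasp point (between the pads) lies 19 mm behind it; x points along the fingers, y is the direction in which the jaws open and shut, and the axes are right-handed (so a half turn about x gives the same grasp; the last joint's range is limited). The gripper opens to 92 mm and grips with 3 to 60 N. Pads are 20 mm wide; open, the fingers measure 128 mm over their backs; the gripper's body (75 mm by 189 mm) begins 69 mm behind the grasp point.
Start: joints at [1.124, 0.468, -0.012, 1.603, 0.006, 1.071, -0.056], TCP at [255.356, -597.748, 214.592] pointing down, gripper open.
Joint ranges: [-2.53, 2.53], [-0.31, 2.02], [-1.57, 1.55], [0.28, 2.44], [-1.29, 4.43], [0.15, 1.84], [-2.92, 2.92]. Speed limits (rad/s): [2.57, 2.57, 3.14, 3.14, 3.14, 3.14, 3.14].

### API

Orientations are given as a rotation vector (axis times angle).
In Python, from cell import robot, grip, kin, viewer gives the robot as it stands. Calls block until the motion is done:
- robot.movep(position, orientation): joint-space move of the TCP to a pose.
- robot.servo_line(position, feed=150, rotation=None): straight line of the TCP; rotation=None keeps the orientation; feed is the mean speed in mm/s.
- robot.goto_joints(angles): joint-space move.
- grip(opening, newtons=None): opening from 0.0 (shut) to 1.0 (fully open); newtons is the grip in N (None keeps the last); returns when the fingers have stopped.
- robot.hold(seconds).
- kin.ik(position, orientation): joint angles nearest the present ones, or None.
- robot.observe(): the state.
- viewer.read_camera(name): name is "scene" or "top" or "wrist"; returns the picture (480x640x3 uint8, red, green, blue); there is no depth.
- viewer.camera_info(name): a dict with "camera_matrix" (3x3 intrinsics, pixels), "R" (3x3) and "t" (3): a world point X has camera coordinates R X + t. Camera axes: x right, y down, z forward; pixel columns grow to the right and rows downward; lengths in mm; the calibration is good to about 2 mm. A picture is of the moment at which its call begins: read the wrist's pose just before it. camera_info takes no time and is no camera call; for the wrist camera it gives the pose at the moment of the call.
A pose or a line that the arm cannot do raises robot.IKError and nothing moves.
- robot.job_done(): hands the job in, once; it reports no verdict.
Trained networks look in the newest picture that a camera, given by its name, has taken for a name from the list of things; names that differ only in an ending like _2 or _b are one class to them, and where a whole thing is asked for, a point or a joint stands for the part that bears it (a point fixed in the world has none). Each returns a list of dicts, best first, with "confidence" (0 to 1); they miss things now and then, are a little off and sometimes report something else, mostly with a low value. They report only what shows in the picture. A call takes as long as a camera call.
- viewer.silhouettes(name, camera): "mask" (480x640 bool, what is visible of it).
- viewer.pinpoint(name, camera): "at" ([x, y, z] in mm, in the coordinates of the camera as it stood for that picture, good to about 4 mm: a listed point, or the origin of a listed thing).
The state is a dict: "t": time; "joints": joint angles; "joint_velocities": joint speeds; "joint_torque": joint torques, N m; "tcp_pos": TCP position; "tcp_rot": TCP orientation; "contact_force": force on the tool from outside, world axes, zero at the start; "wrist_torque": the same for the moment, N m; "grip_width": opening from 0.0 (shut) to 1.0 (fully open).
Only numpy, scipy, OpenCV 4.12 (cv2) and the standard library are available. Lean on these libraries where they do the work, as an engineer would, in place of code of your own. Each camera call takes 0.05 s, during which the arm holds its last target.

## Working session

There is one attempt and no reset: what is moved stays moved. The work goes in short steps, each a Python script; the robot and the scene stay as the last script left them, time stands still between calls to the robot, and variables do not carry over. Pictures are saved under pics/ and viewed, and the job is handed in when it is done.

```bash
ls; mkdir -p pics
python3 - <<'E'
from cell import robot, grip, kin, viewer
import cv2
for n in ["scene","top"]:
    im=viewer.read_camera(n); cv2.imwrite(f"pics/{n}0.png",im[:,:,::-1])
    ci=viewer.camera_info(n)
    print(n,ci)
o=robot.observe(); print(o)
E
```

```text
pics
scene {'camera_matrix': array([[611.42028991,   0.        , 327.17863614],
       [  0.        , 611.42028991, 239.09743867],
       [  0.        ,   0.        ,   1.        ]]), 'R': array([[ 0.17269723,  0.98497194,  0.00243921],
       [ 0.68289166, -0.11794751, -0.72093507],
       [-0.70981311,  0.12616921, -0.69299833]]), 't': array([-112.98711742, -289.79666654, 1711.72042969])}
top {'camera_matrix': array([[433.81037161,   0.        , 321.29116355],
       [  0.        , 433.81037161, 240.19414365],
       [  0.        ,   0.        ,   1.        ]]), 'R': array([[-0.02875042, -0.99939647,  0.01949638],
       [-0.98603739,  0.02515481, -0.16461317],
       [ 0.16402339, -0.02395685, -0.9861655 ]]), 't': array([ 12.10920124, 553.79999805, 939.46000257])}
{'t': 0.1, 'joints': array([ 1.12399749,  0.46827167, -0.01159425,  1.60349229,  0.00598495,
        1.07139861, -0.056281  ]), 'joint_velocities': array([-2.74327111e-03, -1.34952276e-03,  1.12222035e-03, -2.56172054e-03,
       -3.43434627e-03,  5.17943414e-04, -8.95994782e-05]), 'joint_torque': array([ 7.45144207e-04, -5.21654284e+01, -1.26873420e-02, -2.44368893e+01,
       -5.67228184e-02,  1.40800345e-02,  3.64226162e-05]), 'tcp_pos': array([ 255.13432915, -597.28698211,  213.76315599]), 'tcp_rot': array([ 1.99960663,  0.41082912, -2.00043975]), 'contact_force': array([-0.0512254 , -1.20313415, -0.60905143]), 'wrist_torque': array([ 0.01607891, -0.04094081,  0.00973393]), 'grip_width': 1.0005061306935583}
```

View pics/scene0.png

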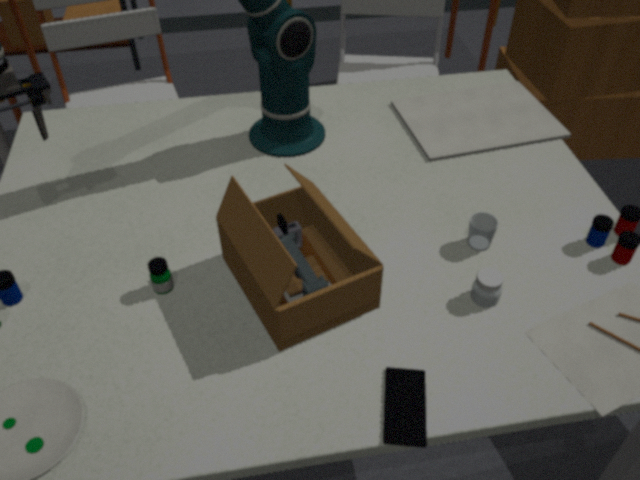

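View pics/top0.png

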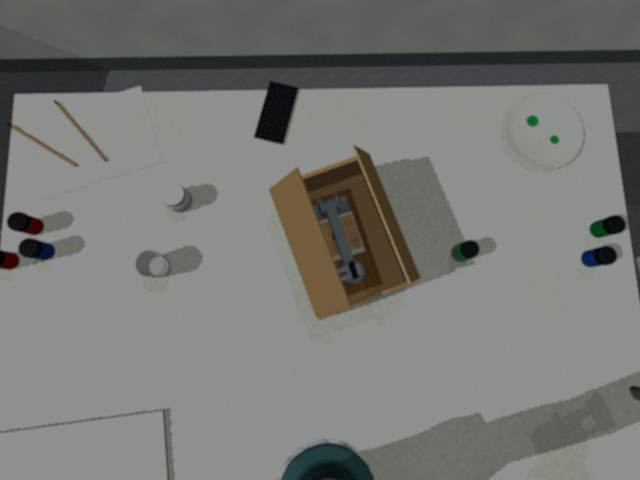

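```bash
cat > h.py <<'E'
from cell import robot, grip, kin, viewer
import numpy as np, cv2
def pp(name,cam,info=None,fresh=False):
    ci=info or viewer.camera_info(cam)
    R=np.array(ci['R']);t=np.array(ci['t'])
    return [(round(d['confidence'],2),np.round(R.T@(np.array(d['at'])-t),1)) for d in viewer.pinpoint(name,cam)]
E
python3 - <<'E'
from h import *
for n in ["scene","top"]:
    viewer.read_camera(n)
    for k in ["carton","flap_left_hinge","flap_left_edge","flap_right_hinge","flap_right_edge","latch_grip","tongue_hinge","coupler","press","jar_tall","jar_wide","cup"]:
        print(n,k,pp(k,n)[:3])
print(robot.observe()['t'])
E
```

```text
scene carton [(0.58, array([ 5.20e+02, -3.29e+02, -3.00e-01]))]
scene flap_left_hinge [(0.73, array([512.4,  67.2, 131.3]))]
scene flap_left_edge [(0.9, array([533.8,   2.5, 202.5]))]
scene flap_right_hinge [(0.9, array([ 584.2, -156.2,  127.3])), (0.57, array([625. , -22.5,  67.9]))]
scene flap_right_edge [(0.88, array([ 573.7, -110.4,  218.9]))]
scene latch_grip [(0.83, array([474.6, -61.8, 116.5])), (0.61, array([ 516.5, -325.5,    0. ]))]
scene tongue_hinge [(0.7, array([626.7, -21.8,  68.9]))]
scene coupler [(0.86, array([476.3, -63.4,  83.7])), (0.57, array([658.7, 330.9,   4. ]))]
scene press [(0.77, array([547.5, -47.1,   3.3]))]
scene jar_tall [(0.73, array([ 518.9, -327.2,   -0.7]))]
scene jar_wide [(0.92, array([661.2, 330.1,   3.8]))]
scene cup [(0.89, array([508.9, 379. ,   2. ]))]
top carton []
top flap_left_hinge [(0.84, array([516.3,  60.6, 126.3]))]
top flap_left_edge [(0.65, array([541.5,   2.1, 206.3]))]
top flap_right_hinge [(0.81, array([ 590.6, -154.5,  130.2]))]
top flap_right_edge [(0.61, array([ 575.9, -109.7,  214.6]))]
top latch_grip [(0.81, array([478.7, -63.8, 119.6]))]
top tongue_hinge [(0.87, array([628.4, -21. ,  66.4]))]
top coupler [(0.8, array([483.1, -71.9,  81.7]))]
top press [(0.57, array([549.2, -45.2,   4.6])), (0.31, array([ 519.3, -329.3,    1.4]))]
top jar_tall [(0.88, array([ 522.6, -329.4,    3.2]))]
top jar_wide [(0.98, array([669. , 326.5,   3.7]))]
top cup [(0.78, array([509.7, 372.6,   0.7]))]
1.4
```

```bash
cat >> h.py <<'E'
from scipy.spatial.transform import Rotation as Ro
C=np.array([550.8,-45.7]); YAW=0.32
def c2w(x,y,z,C=C,yaw=YAW):
    c,s=np.cos(yaw),np.sin(yaw)
    return [C[0]+c*x-s*y, C[1]+s*x+c*y, z]
def rot(yaw,tilt=0.,flip=1):
    # tool x down, tool y along flip*(press y); tilt about press y: near end rises
    y=flip*np.array([-np.sin(yaw),np.cos(yaw),0]); x=np.array([0,0,-1.])
    M=np.stack([x,y,np.cross(x,y)],1)
    a=np.array([-np.sin(yaw),np.cos(yaw),0])
    return (Ro.from_rotvec(a*tilt)*Ro.from_matrix(M)).as_rotvec()
def say(m=''):
    o=robot.observe(); print(m,round(o['t'],2),np.round(o['tcp_pos'],1),'F',np.round(o['contact_force'],1),'g',round(o['grip_width'],3),'q',np.round(o['joints'],2))
E
python3 - <<'E'
from h import *
o=robot.observe(); print(Ro.from_rotvec(o['tcp_rot']).as_matrix().round(2))
for f in (1,-1):
    for p,t in ((c2w(0,-10,320),0),(c2w(0,142,155),0),(c2w(0,-142,155),0),(c2w(-70,0,90),0),(c2w(-60,15,165),.4)):
        q=kin.ik(p,rot(YAW,t,f)); print(f,None if q is None else np.round(q,2))
E
```

```text
[[-0.    0.39 -0.92]
 [-0.   -0.92 -0.39]
 [-1.   -0.    0.  ]]
1 [ 0.69  0.33 -0.82  1.67  0.25  1.25  1.71]
1 [ 0.61  0.6  -1.11  1.94  0.63  1.01  1.1 ]
1 [ 0.76  0.61 -0.73  1.69  0.46  1.02  1.77]
1 [ 0.69  0.51 -0.76  2.05  0.51  0.77  1.51]
1 [ 0.52  0.63 -0.78  1.73  0.47  1.4   1.46]
-1 [ 0.38  0.25 -0.41  1.69  0.11  1.23 -1.31]
-1 [ 0.26  0.39 -0.6   1.96  0.28  0.88 -1.74]
-1 [ 0.39  0.5  -0.2   1.72  0.11  0.94 -1.1 ]
-1 [ 0.33  0.41 -0.31  2.07  0.19  0.69 -1.35]
-1 [ 0.19  0.51 -0.3   1.75  0.24  1.31 -1.46]
```

Run:
```python
from h import *
r=rot(YAW,0,-1)
p=robot.observe()['tcp_pos']
robot.servo_line([p[0],p[1],310],feed=200)
grip(0.0,20)
robot.movep(c2w(0,-10,330),r); say('above')
robot.servo_line(c2w(0,-10,155),feed=200); say('in')
im=viewer.read_camera("scene"); cv2.imwrite("pics/scene1.png",im[:,:,::-1])
```

```text
above 5.59 [553.9 -56.5 329.9] F [-0.5 -0.7  0.9] g 0.006 q [ 0.43  0.25 -0.47  1.67  0.12  1.25 -1.32]
in 6.62 [554.8 -55.2 156. ] F [-0.1  0.2  0.5] g 0.004 q [ 0.39  0.43 -0.44  1.86  0.23  0.9  -1.41]
```

View pics/scene1.png

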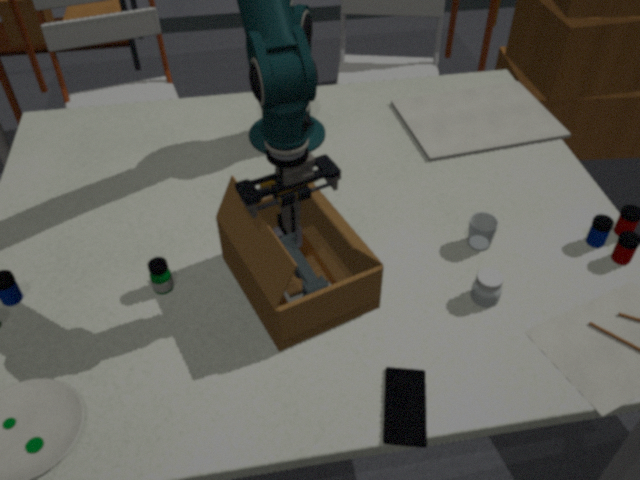

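The shut fingers, at about pixel (288,225), stand between the two flaps. The body is above the flap edges, so I'll push outwards.

Run:
```python
from h import *
for s in (1,-1):
    robot.servo_line(c2w(0,s*80,155),feed=150); say('mid')
    robot.servo_line(c2w(0,s*142,155),feed=100); say('end')
    im=viewer.read_camera("scene"); cv2.imwrite(f"pics/flap{s}.png",im[:,:,::-1])
    n="flap_left" if s>0 else "flap_right"
    print(pp(n+"_edge","scene"),pp(n+"_hinge","scene"))
```

```text
mid 7.42 [525.9  29.6 155.2] F [-0.3 -0.8 -0. ] g 0.007 q [ 0.27  0.38 -0.47  1.93  0.22  0.87 -1.57]
end 8.18 [506.2  88.8 154.9] F [ 0.1 -1.3  0.5] g 0.003 q [ 0.17  0.37 -0.49  1.96  0.23  0.87 -1.69]
[(0.61, array([483.6, 143.5, 181.8]))] [(0.93, array([514.7,  64.3, 128. ])), (0.5, array([548.8, -44.8,   6.6]))]
mid 9.97 [ 575.9 -120.8  155. ] F [-0.3  0.   0.1] g 0.004 q [ 0.47  0.47 -0.41  1.79  0.23  0.93 -1.29]
end 10.73 [ 595.4 -180.8  154.9] F [ 0.6 -0.7  0.2] g 0.004 q [ 0.53  0.52 -0.39  1.71  0.23  0.96 -1.2 ]
[(0.6, array([ 619. , -232.7,  184.1])), (0.51, array([626.9, -18.7,  65.2]))] [(0.65, array([508. , 379.6,   4.2]))]
```

View pics/flap-1.png

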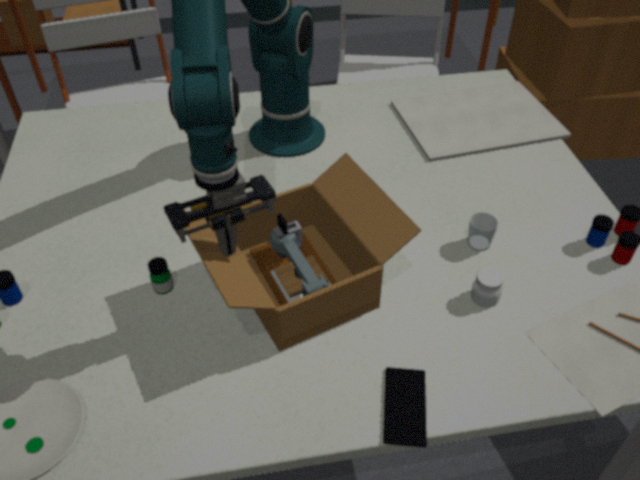

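Both flaps are folded out, to about 2.55 rad. Next I'll look at the latch from close up.

Run:
```python
from h import *
p=c2w(0,-120,170)
robot.servo_line(p,feed=200)
robot.servo_line([500,-60,250],feed=250,rotation=rot(0.27,0,-1)); grip(0.4,20); say()
for n in ["wrist","top","scene"]:
    robot.hold(0.1) if n=="wrist" else 0
    im=viewer.read_camera(n); cv2.imwrite(f"pics/l_{n}.png",im[:,:,::-1])
    for k in ["latch_grip","tongue_hinge","coupler","press","flap_left_edge","flap_right_edge"]: print(n,k,pp(k,n)[:2])
print(viewer.camera_info("wrist"))
```

```text
12.62 [500. -60. 250.] F [-0.1  0.2 -0.4] g 0.401 q [ 0.47  0.22 -0.48  1.89  0.12  1.05 -1.36]
wrist latch_grip [(0.9, array([477.6, -63.3, 115.6]))]
wrist tongue_hinge [(0.9, array([634.4, -18.7,  63. ]))]
wrist coupler [(0.81, array([475.3, -63.1,  82.7]))]
wrist press [(0.9, array([547.6, -45.9,   4.2]))]
wrist flap_left_edge []
wrist flap_right_edge []
top latch_grip [(0.53, array([476.4, -63.7, 118.7])), (0.36, array([509.9, 374.1,   0. ]))]
top tongue_hinge [(0.76, array([629.9, -21.7,  67.4]))]
top coupler [(0.81, array([480.1, -69.7,  83.9]))]
top press [(0.97, array([551.9, -43.7,   5.4]))]
top flap_left_edge [(0.66, array([489.8, 144.8, 184.9]))]
top flap_right_edge []
scene latch_grip [(0.61, array([473.8, -64. , 114.4]))]
scene tongue_hinge [(0.68, array([626.7, -22.8,  64.6]))]
scene coupler [(0.63, array([478. , -64. ,  84.2]))]
scene press [(0.84, array([545.7, -43.8,   4.7]))]
scene flap_left_edge [(0.62, array([484.2, 141.7, 179.4]))]
scene flap_right_edge [(0.84, array([ 615.4, -234.1,  180.9]))]
{'camera_matrix': array([[390.19226606,   0.        , 312.19544046],
       [  0.        , 390.19226606, 240.63138617],
       [  0.        ,   0.        ,   1.        ]]), 'R': array([[ 0.26715101, -0.96365356,  0.00146665],
       [-0.92368004, -0.25563486,  0.2854225 ],
       [-0.27467348, -0.07760563, -0.95840067]]), 't': array([-190.74191917,  403.99274421,  558.53883461])}
```

View pics/l_wrist.png

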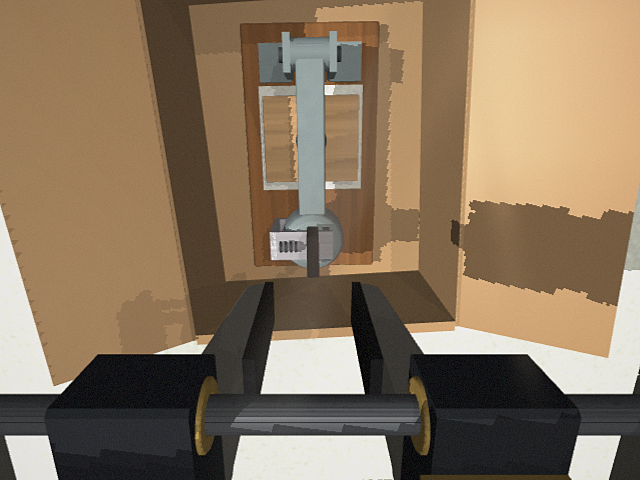

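View pics/l_scene.png

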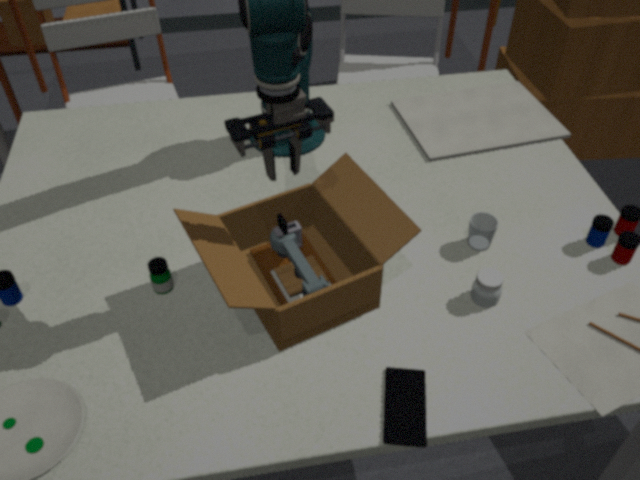

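Run:
```python
from h import *
ci=viewer.camera_info("wrist");K,R,t=[np.array(ci[k]) for k in("camera_matrix","R","t")]
cc=-R.T@t
def hit(u,v,z):
    d=R.T@np.linalg.inv(K)@np.array([u,v,1.]); return cc+d*(z-cc[2])/d[2]
print('cam',cc)
a,b=hit(243,25,17),hit(256,265,17); c,d=hit(378,25,17),hit(373,265,17)
for p,q in((b,a),(d,c)): print(p.round(1),np.arctan2(*(p-q)[[1,0]]*-1), np.linalg.norm(p-q))
m=(a+b+c+d)/4;print('board mid',m)
print('hinge',hit(310,50,63),'plate',hit(313,275,119),hit(313,228,119))
for n,P in (("lg",(476.5,-63.5,119)),):
    x=K@(R@np.array(P)+t);print(x[:2]/x[2])
im=cv2.imread("pics/l_wrist.png")[200:300,250:380]; cv2.imwrite("pics/z.png",cv2.resize(im,None,fx=5,fy=5,interpolation=cv2.INTER_NEAREST))
```

```text
cam [577.53273682 -37.18874288 420.27512677]
[418.6 -17.8  17. ] 0.28027442949767767 236.23600256916149
[ 452.9 -141.7   17. ] 0.2953190340921891 236.40708997873085
board mid [549.00910582 -46.22455328  17.        ]
hinge [634.51372711 -20.0357067   63.        ] plate [462.7758143  -70.15176911 119.        ] [501.49420086 -59.39343545 119.        ]
[309.65006605 257.8509856 ]
```

View pics/z.png

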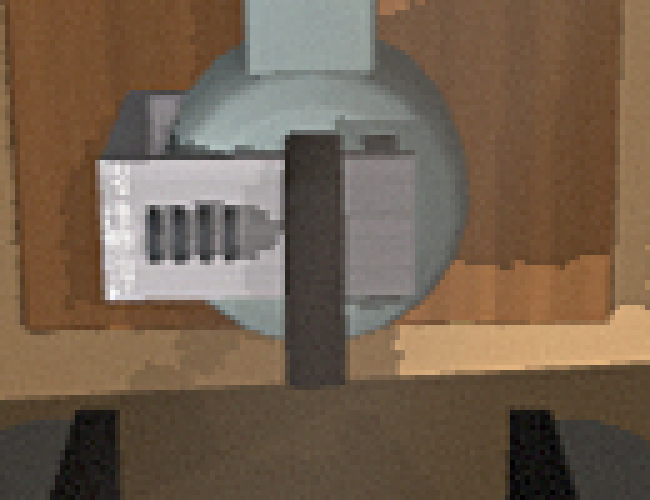

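```bash
cat >> h.py <<'E'
PY=0.285; LG=np.array([478,-65.2,119.]); ex=np.array([np.cos(PY),np.sin(PY),0]); ey=np.array([-np.sin(PY),np.cos(PY),0]); ez=np.array([0,0,1.])
H=LG+160*ex-56*ez
P0=np.array([LG[0],LG[1],91.])
def arc(th,pull,off=0.):
    v=P0+ey*pull-H
    return H+Ro.from_rotvec(ey*th).apply(v), rot(PY,th,-1)
E
python3 - <<'E'
from h import *
r=rot(PY,0,-1)
robot.servo_line([*P0[:2],200],feed=200,rotation=r)
robot.servo_line([*P0[:2],130],feed=120)
im=viewer.read_camera("wrist"); cv2.imwrite("pics/pre.png",im[:,:,::-1]); say('pre')
E
```

```text
pre 14.98 [479.  -65.2 130.9] F [ 0.3 -0.   0.5] g 0.397 q [ 0.45  0.35 -0.45  2.05  0.21  0.78 -1.41]
```

View pics/pre.png

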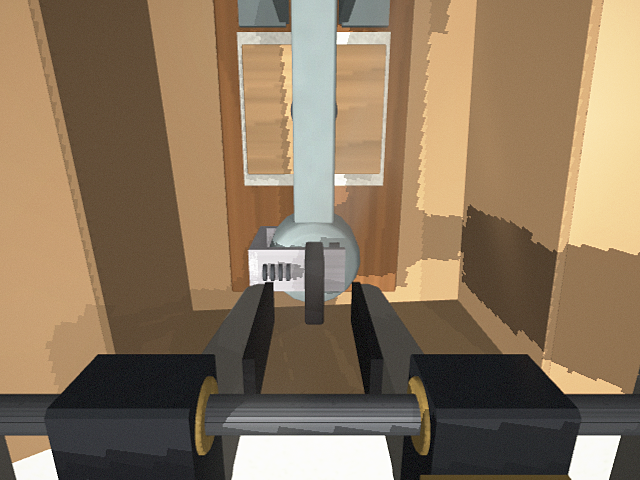

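The thumb plate, at column 314, is centred between the finger tips at columns 270 and 354, and it is aligned with the jaws. I'll descend and pinch it.

Run:
```python
from h import *
robot.servo_line(P0,feed=60); say('down')
grip(0.0,15); say('pinch')
grip(0.0,40); say('pinch40')
robot.servo_line(P0+ey*14,feed=30); say('pulled'); robot.hold(0.2); say('pulled')
im=viewer.read_camera("wrist"); cv2.imwrite("pics/pull.png",im[:,:,::-1])
print(pp("latch_grip","wrist"))
```

```text
down 15.78 [478.2 -65.1  91. ] F [-0.4 -0.4  0.8] g 0.398 q [ 0.42  0.41 -0.42  2.08  0.26  0.7  -1.45]
pinch 16.3 [478.4 -66.1  91.2] F [ 0.8 -4.  -0.4] g 0.107 q [ 0.42  0.41 -0.42  2.08  0.26  0.7  -1.45]
pinch40 16.52 [478.3 -65.7  91.2] F [ 0.7 -3.   1.5] g 0.106 q [ 0.42  0.41 -0.42  2.08  0.26  0.7  -1.45]
pulled 17.13 [474.3 -52.2  91.2] F [ 1.8 -6.5  2.2] g 0.105 q [ 0.4   0.4  -0.42  2.09  0.26  0.69 -1.48]
pulled 17.33 [474.3 -52.3  91.2] F [ 2.3 -6.9  1.1] g 0.108 q [ 0.4   0.4  -0.42  2.09  0.26  0.69 -1.48]
[(0.77, array([474.5, -51.6, 115.8]))]
```

View pics/pull.png

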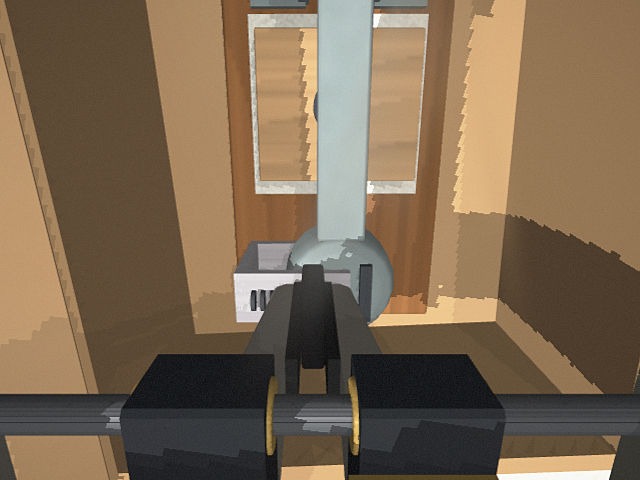

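The latch is pulled about 14 mm with a side force of about 7 N, as the spring predicts. I'll lift along the hinge arc.

Run:
```python
from h import *
grip(0.0,55)
q=kin.ik(*arc(.46,14)); print(q)
for th in (.03,.08,.16,.25,.34,.42,.46):
    p,r=arc(th,14.); robot.servo_line(p,feed=40,rotation=r); say(th)
    if th==.08 and abs(robot.observe()['contact_force'][2])>15: print('stuck'); break
robot.hold(0.3); say()
for n in ("scene","wrist"):
    im=viewer.read_camera(n); cv2.imwrite(f"pics/lift_{n}.png",im[:,:,::-1])
    for k in ("coupler","latch_grip","flap_left_edge","flap_right_edge"): print(n,k,pp(k,n)[:2])
```

```text
[ 0.22358438  0.58944168 -0.37747431  1.67366154  0.27366018  1.38786844
 -1.54408123]
0.03 17.93 [475.1 -52.1  95.6] F [ 1.8 -5.6 -1.4] g 0.105 q [ 0.39  0.41 -0.42  2.07  0.26  0.74 -1.49]
0.08 18.27 [476.8 -51.7 103.5] F [ 1.8 -6.3 -0.5] g 0.102 q [ 0.37  0.42 -0.42  2.02  0.26  0.82 -1.5 ]
0.16 18.75 [480.4 -50.7 115.8] F [ 0.9 -5.9 -0.6] g 0.103 q [ 0.34  0.45 -0.41  1.95  0.26  0.95 -1.51]
0.25 19.27 [485.5 -49.3 129.4] F [ 1.6 -6.1  0.2] g 0.103 q [ 0.3   0.48 -0.4   1.87  0.27  1.08 -1.52]
0.34 19.78 [491.8 -47.5 142.4] F [ 1.7 -6.7 -0.7] g 0.105 q [ 0.27  0.53 -0.39  1.79  0.27  1.22 -1.53]
0.42 20.26 [498.4 -45.7 153.5] F [ 0.7 -5.9  0.8] g 0.105 q [ 0.24  0.57 -0.38  1.71  0.27  1.33 -1.54]
0.46 20.57 [502.  -44.6 158.8] F [ 0.2 -6.2  1.5] g 0.103 q [ 0.22  0.59 -0.37  1.67  0.27  1.39 -1.54]
 20.87 [501.9 -44.6 158.8] F [ 0.8 -6.5  0.2] g 0.106 q [ 0.22  0.59 -0.37  1.67  0.27  1.39 -1.54]
scene coupler [(0.84, array([499.3, -55.7, 150.3]))]
scene latch_grip [(0.77, array([509. , -40.9, 182. ]))]
scene flap_left_edge [(0.78, array([486.8, 143. , 183.3])), (0.34, array([518.2,  59.5, 128.4]))]
scene flap_right_edge [(0.6, array([ 616.3, -232.9,  185.1])), (0.28, array([508.9, -35.9, 178.9]))]
wrist coupler [(0.94, array([500.2, -54.6, 149.7]))]
wrist latch_grip [(0.96, array([514.1, -36.4, 181.3]))]
wrist flap_left_edge []
wrist flap_right_edge []
```

View pics/lift_scene.png

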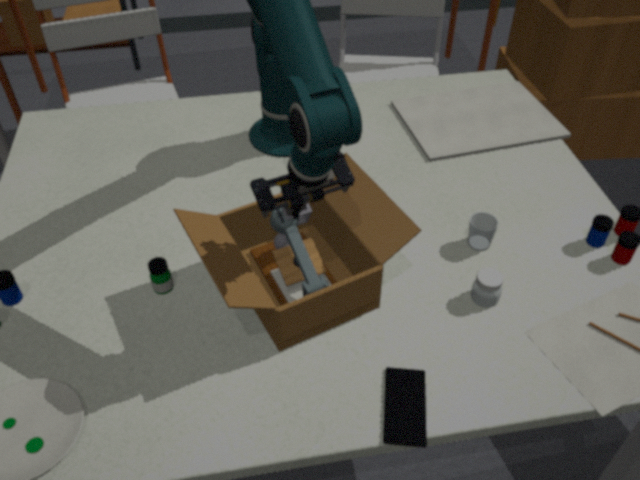

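View pics/lift_wrist.png

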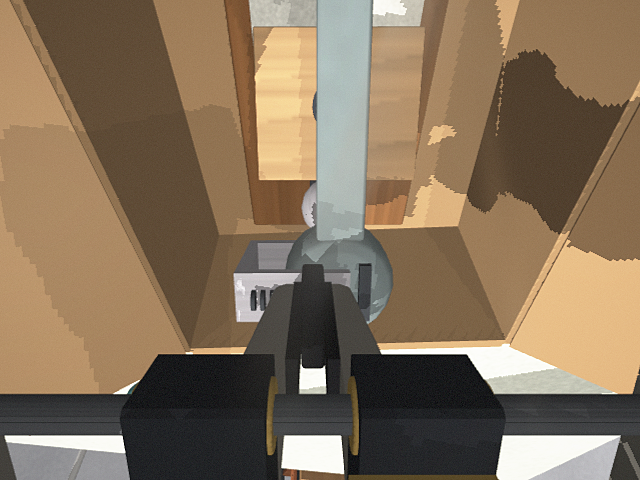

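The coupler reads 150 mm high, up from about 83. The white ball shows free under the arm at about (310,203) in the wrist picture. The flaps stay out and the jars and cup look unmoved. One more check that it holds still, then I'll hand in.

Run:
```python
from h import *
robot.hold(1.0); say()
viewer.read_camera("wrist"); print(pp("coupler","wrist"))
viewer.read_camera("scene")
for k in("jar_tall","jar_wide","cup"): print(k,pp(k,"scene")[:1])
robot.job_done()
```

```text
22.37 [502.  -44.6 158.8] F [ 1.9 -7.   0.7] g 0.106 q [ 0.22  0.59 -0.37  1.67  0.27  1.39 -1.54]
[(0.57, array([498.9, -57.2, 150.8]))]
jar_tall [(0.65, array([ 518.8, -328.3,    5.3]))]
jar_wide [(0.92, array([661.3, 333.2,   4.9]))]
cup [(0.92, array([507.8, 376.4,   1.8]))]
the job is handed in; nothing more can be done
```

I folded both flaps outwards and pulled the latch about 14 mm by its thumb plate. I then lifted the arm along its hinge arc to about 0.46 rad, and handed the job in at about 22 s with the gripper still holding it up.

**Last checks before handing in:**
- **Coupler:** it is about 68 mm above its starting height (83 to 151 mm) and did not move during a 1 s hold.
- **Flaps:** both are open to about 2.55 rad, and were unchanged after the lift.
- **Jars and cup:** they are where they started, within the error of the measurements.
- **Forces:** the highest tool force I read was about 7 N, which matches the latch spring.

**One mismatch:** the vertical force read about 0 N, where I expected 3 to 5 N from the arm's weight. Both cameras still showed the arm raised and held clear of the ball.

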